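# Rock a stuck plug-in relay out of its socket

## Task

The plug-in relay is stuck in its socket under two stiff retaining clips. Grip it, keep it down in its seat and rock it side to side about its bottom edges, at least once towards each clip, until it has pushed both clips out clear of it. Do not pull it up while a clip still hooks over it; once it is free, lift it off and finish while still holding it, still and upright, just clear over its socket: its underside a few centimetres above the clip tips. Leave the other things on the bench where they are.

Things in the scene. Friction and masses are not known exactly. Their poses are not given: they have to be found in the camera images.
- relay: Plug-in relay, a tan upright block with a dark foot, 22 (its x) x 28 (its y) x 37 (its z) mm, about 40 g. Origin at the centre of its underside. At the start it stands in the socket, axes along the socket's, held by a clip at each x side. Its y faces are free for the fingers from 24 to 57 mm above the bench.
- socket: Grey relay socket with screw terminals on a 116 x 70 x 4 mm aluminium plate, fixed to the bench. Origin at the centre of the plate's underside, z up, x from the near to the far clip, y along the relay's 28 mm side. Seat floor at z = 20 mm; the rim round the relay (42 x 37 mm outside) ends at z = 24 mm and leaves 1.2 mm play on each side; it is open at the clips.
- foot_near (a point): Middle of the relay's bottom edge on the near clip's side (relay x = -11 mm, z = 0). It must stay down on the seat floor as the pivot when the relay is rocked towards the near clip.
- foot_far (a point): Middle of the relay's bottom edge on the far clip's side (relay x = +11 mm, z = 0): the pivot when the relay is rocked towards the far clip.
- clip_near (a joint): Near steel clip (-x side of the socket), hinged at x = -13.5, z = 20 mm, 12 mm wide, leg 1.3 mm from the relay. Angle in rad: 0 to 0.03 at the start (upright), grows as it swings out from the relay, stop at 0.26. Stiff: about 6 N at its tip moves it, and it stays where left. Clear of the upright relay from 0.08 (0.11 with the seat's play).
- clip_far (a joint): Far clip (+x side, hinge at x = +13.5 mm), the same, swinging out to +x. To push a clip out, tilt the relay about its bottom edge on that side (x = +-11, z = 20 mm): its top pushes the clip while its other side slips from under the other nose. It turns a little in the fingers: 0.2 to 0.26 rad of tool tilt, repeated if need be, does it.
- clip_near_tip (a point): End of the near clip's nose, 61 mm above the socket's origin when upright. The nose, 3.5 mm thick, reaches 3 mm in over the relay's top edge, 2.2 mm above it: a straight pull is blocked. The highest part of the clip is 65 mm above the origin.
- clip_far_tip (a point): End of the far clip's nose, the same.
- solder_spool: Bystander: white spool with dark blue flanges, 52 mm across, 44 mm high, standing about 12 cm from the socket. Origin under its centre.
- heatsink: Bystander: dark finned heatsink, 45 x 62 x 27 mm, about 14 cm from the socket. Origin under its centre.
- fixture_block: Bystander: pale aluminium block with bores, 40 x 60 x 32 mm, about 12 cm from the socket. Origin under its centre.
Things that resemble listed ones, but are neither listed nor needed, are in the scene too. Of the things that look like the relay, the middle-sized one is meant.

How it is judged (in metres and radians):
On the way, in this order (a step that is already met when the one before it is completed fails the run):
1. the relay is rocked towards one clip: on that side its bottom edge stays down on the seat (within 1.5 mm), on the other it lifts, and that clip is out by 0.07 rad (((value of joint clip_near above 0.07 rad and z of foot_near in the frame of socket below 0.0215 m and z of foot_far in the frame of socket above 0.0217 m) or (value of joint clip_far above 0.07 rad and z of foot_far in the frame of socket below 0.0215 m and z of foot_near in the frame of socket above 0.0217 m))), for 0.05 s.
2. the relay is rocked towards the other clip in the same way, so that both clips are out by 0.07 rad (value of joint each of clip_near, clip_far above 0.07 rad and ((value of joint clip_near above 0.07 rad and z of foot_near in the frame of socket below 0.0215 m and z of foot_far in the frame of socket above 0.0217 m) or (value of joint clip_far above 0.07 rad and z of foot_far in the frame of socket below 0.0215 m and z of foot_near in the frame of socket above 0.0217 m))), for 0.05 s.
At the end, for the whole second after the job is handed in: The gripper holds the relay, still, upright within 0.2 rad, within 30 mm sideways of the socket's centre, its underside 70 to 135 mm above the socket's origin (above the clips, at most about 7 cm above them), touching nothing of the socket (z of relay in the frame of socket between 0.07 and 0.135 m and horizontal distance between relay and socket below 0.03 m and angle between relay's own z axis and vertical below 0.2 rad and contact force between the fingers and relay above 2 N and contact force between relay and socket below 0.1 N and linear speed of relay below 0.02 m/s and angular speed of relay below 0.2 rad/s); the arm keeps its last pose, push and grip.
It fails at once if the relay is pulled up by more than 6 mm while a clip still hooks over it (z of relay in the frame of socket above 0.026 m and value of joint any of clip_near, clip_far below 0.07 rad).
It fails at once if a bystander is moved by more than 10 mm (distance of any of solder_spool, heatsink, fixture_block from where it was at the start of the episode above 0.01 m).
It also fails if it takes over 42 s, if anything falls off the work surface, if the arm or the gripper's body presses on something with over 40 N, if the wrist force passes 120 N, or if a joint passes its speed limit or range.

## Robot

A 6-joint arm with a two-finger parallel gripper is mounted at the origin on a cart in front of the work surface, level with it; the furniture and walls round the work are solid. World frame = base frame: x ahead of the robot, y to its left, z up, the work surface at z = 0. Lengths are in mm, angles in rad, forces in N, time in s.
With the tool pointing down it reaches from about 250 to 800 mm from the base axis. Payload 8.5 kg.
Tool frame: the origin (TCP) lies at the very end of the fingers, on their centre line; the grasp point (between the pads) lies 19 mm behind it; z points along the fingers, y is the line along which they close (so a half turn about z gives the same grasp; the last joint's range is limited). The gripper opens to 85 mm and grips with 20 to 120 N. Pads are 22 mm wide; open, the fingers measure 114 mm over their backs; the gripper's body (76 mm by 85 mm) begins 54 mm behind the grasp point. The pads swing forward as they close: fully open they stand 13 mm farther back than shut.
Start: joints at [1.292, 0.238, -0.013, 1.319, 0, 1.571], TCP at [144.467, 504.686, 231.276] pointing down, gripper open.
Joint ranges: [-2.66, 2.66], [-1.03, 1.9], [-1.14, 1.46], [-1.82, 2.27], [-1.45, 1.34], [-3.14, 3.14]. Speed limits (rad/s): [2.22, 2.22, 2.79, 3.14, 3.14, 3.14].

## Interface

Orientations are given as a rotation vector (axis times angle).
In Python, from workcell import ctrl gives the robot as it stands.
- The arm moves only by the tool move_arm, never from a script. Its argument "plan" is a list of rows, each a list of 2 entries, a list of its own where there are three numbers: the shift along the tool's x, y, z in m, then the turn about the tool's z in rad. A call has 1 to 20 rows; each row is the pose to reach, as a shift and turn from the pose commanded when the call began, along the tool's axes at that moment; what a row does not reach only later rows make up. A row lasts 1/10 s, in which the tool goes at most 50 mm and 8.59 degrees, less where a joint would pass 70% of its speed; a pose out of reach is approached as far as the arm can. A call with a gripper value outside its range is refused whole. "hand" is the finger opening in m, from 0 to 0.0854, set as the call begins (left out, the last holds). The fingers move at their own pace and stop on an object; the grip force is fixed at half the most. Time passes only in rows, so rows that repeat a pose let the fingers close. It gives the time, the measured TCP pose, the force, the opening and the grip force at its end, in the units of the state.
- ctrl.get_state(): the state, without advancing time (a new reading comes with each control period).
- ctrl.grab_frame(name): name is "scene" or "top" or "wrist"; returns the picture (480x640x3 uint8, red, green, blue); there is no depth.
- ctrl.calibration(name): a dict with "K" (3x3 intrinsics, pixels), "world_to_cam" (4x4, takes a point from world to camera coordinates). Camera axes: x right, y down, z forward; pixel columns grow to the right and rows downward; lengths in mm; the calibration is good to about 2 mm. A picture is of the moment at which its call begins: read the wrist's pose just before it. calibration takes no time and is no camera call; for the wrist camera it gives the pose at the moment of the call.
- ctrl.job_done(): hands the job in; it is judged then, once.
The state is a dict: "clock": time; "qpos": joint angles; "dq": joint speeds; "tau": joint torques, N m; "tool_pos": TCP position; "eef_rot": TCP orientation; "contact_force": force on the tool from outside, world axes, zero at the start; "moment": the same for the moment, N m; "grip_width": opening from 0.0 (shut) to 1.0 (fully open); "grip_force": force on a finger pad.
Only numpy, scipy, OpenCV 4.12 (cv2) and the standard library are available. Lean on these libraries where they do the work, as an engineer would, in place of code of your own. Each camera call takes 0.05 s, during which the arm holds its last target. There are 200 camera calls.

## Working session

There is one attempt and no reset: what is moved stays moved. The work goes in short steps, Python scripts to look and compute and a tool call to move; the robot and the scene stay as the last step left them, time stands still between calls to the robot, and variables do not carry over. Pictures are saved under pics/ and viewed, at most 10 in all, crops included, and the job is handed in when it is done.

Besides the shell and the picture viewer there is one more tool, called after "Request:" as a command line: name --argument value ..., lists and objects as JSON in quotes. move_arm: Moves the arm, as the interface text tells. Its arguments: {"type":"object","properties":{"plan":{"type":"array"},"hand":{"type":"number"}},"required":["plan"]}

```bash
mkdir -p pics; ls; cat > h.py <<'E'
import numpy as np, cv2
from workcell import ctrl
def snap(n,f):
    c=ctrl.calibration(n); im=ctrl.grab_frame(n); cv2.imwrite(f'pics/{f}.png',im[:,:,::-1]); np.savez(f'pics/{f}.npz',K=c['K'],T=c['world_to_cam']); return im
def ray(f,uv):
    d=np.load(f'pics/{f}.npz'); T=d['T']; R=T[:3,:3]; o=-R.T@T[:3,3]
    v=R.T@np.linalg.inv(d['K'])@np.array([*uv,1.]); return o,v/np.linalg.norm(v)
def onz(f,uv,z):
    o,v=ray(f,uv); return o+v*(z-o[2])/v[2]
def tri(l):
    A=np.zeros((3,3));b=np.zeros(3);P=[]
    for f,uv in l:
        o,v=ray(f,uv);M=np.eye(3)-np.outer(v,v);A+=M;b+=M@o;P.append((o,v))
    x=np.linalg.solve(A,b); return x,[np.linalg.norm(np.cross(x-o,v)) for o,v in P]
E
python3 - <<'E'
from h import *
s=ctrl.get_state(); print(s)
a=snap('scene','s0');b=snap('top','t0');w=snap('wrist','w0')
print([np.round(ray(f,(320,240)),2) for f in('s0','t0','w0')])
E
```

```text
pics
{'clock': 0.0, 'qpos': array([ 1.29202194e+00,  2.38798458e-01, -1.42632442e-02,  1.31920537e+00,
       -4.81844323e-08,  1.57082002e+00]), 'dq': array([-0.00130855, -0.00083983,  0.00037145, -0.00072998,  0.00042538,
        0.00082085]), 'tau': array([-3.00916272e-04, -5.38784373e+01,  3.46436548e+01,  1.88134890e-02,
       -1.24310336e-04, -1.34175934e-06]), 'tool_pos': array([144.3519979 , 504.32545062, 230.66485763]), 'eef_rot': array([-4.36489544e-01, -3.11091507e+00,  2.28769827e-03]), 'contact_force': array([ 0.53629956,  0.58152305, -0.29226532]), 'moment': array([ 0.00403925, -0.02476327, -0.05128915]), 'grip_force': 0.0, 'grip_width': 1.0009511185367932}
[array([[-1.1180e+02, -3.2495e+02,  4.8125e+02],
       [ 7.8000e-01,  3.8000e-01, -5.0000e-01]]), array([[ 4.1709e+02,  1.1720e+01,  9.9422e+02],
       [ 1.3000e-01, -2.0000e-02, -9.9000e-01]]), array([[ 7.5600e+01,  5.2526e+02,  3.7424e+02],
       [ 2.7000e-01, -8.0000e-02, -9.6000e-01]])]
```

View pics/s0.png

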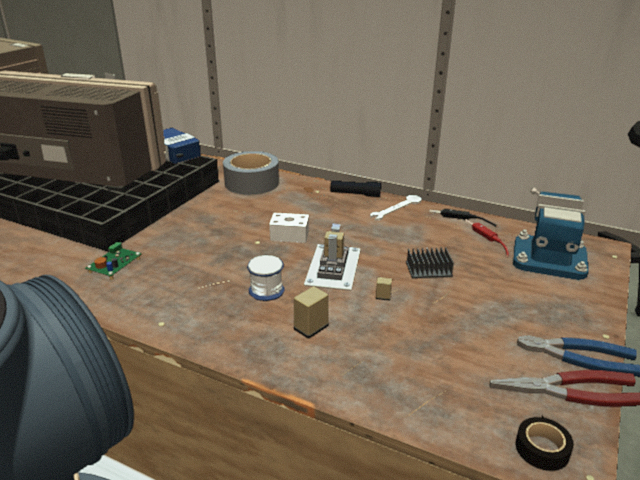

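View pics/t0.png

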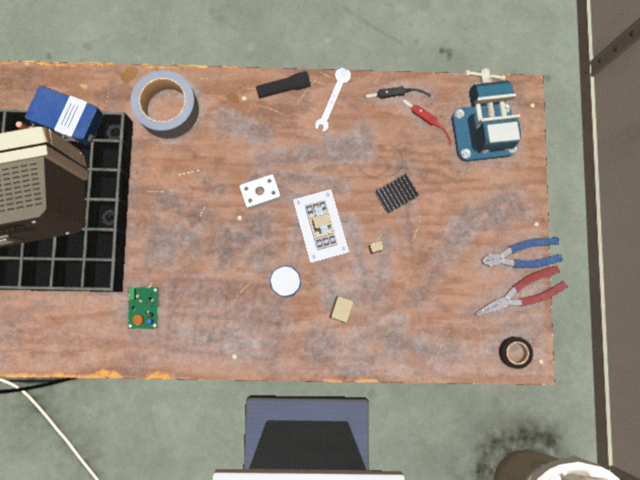

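Scene: candidates for the relay are the tan block in the socket (scene 335,240; top 321,222), a larger tan block (scene 311,312; top 342,309) and a small tan cube (scene 384,288; top 376,247). The middle-sized one in the socket is the target. Spool at top (285,281), fixture block (259,190), heatsink (397,193).

```bash
python3 - <<'E'
from h import *
im=cv2.imread('pics/t0.png'); 
m=((im.min(2)>165)&((im.max(2).astype(int)-im.min(2))<40)).astype(np.uint8)
m[:,:285]=0;m[:,355:]=0;m[:180]=0;m[270:]=0
m=cv2.morphologyEx(m,cv2.MORPH_CLOSE,np.ones((3,3)))
c=max(cv2.findContours(m,0,2)[0],key=cv2.contourArea); r=cv2.minAreaRect(c); print(r)
b=cv2.boxPoints(r); P=np.array([onz('t0',p,4) for p in b]); print(b,P.round(1)); ctr=P.mean(0); print(ctr)
for i in range(4): d=P[i]-P[i-1]; print(np.linalg.norm(d),np.degrees(np.arctan2(d[1],d[0])))
for n,p in dict(spool=(285,281),block=(259,190),hs=(397,193),big=(342,309),small=(376,247)).items(): print(n,onz('t0',p,25).round(0))
from scipy.spatial.transform import Rotation as R
s=ctrl.get_state();print(R.from_rotvec(s['eef_rot']).as_matrix().round(3))
c=ctrl.calibration('wrist');print(c['K'],c['world_to_cam'].round(3))
E
```

```text
((320.6375427246094, 225.29513549804688), (66.7503890991211, 41.431270599365234), 74.47589111328125)
[[291.745   198.68196]
 [331.66473 187.59312]
 [349.5301  251.90831]
 [309.61035 262.99713]] [[615.   40.    4. ]
 [636.7 -30.4   4. ]
 [522.5 -63.5   4. ]
 [501.6   6.    4. ]]
[568.93387992 -11.98656083   4.        ]
118.34280762821673 16.68474629544696
73.59990467293923 -72.84910215475023
118.85260317485078 -163.81791217016297
72.55484325354455 106.75863879204053
spool [468.  47.  25.]
block [625.  96.  25.]
hs [ 625. -143.   25.]
big [423. -50.  25.]
small [ 530. -107.   25.]
[[-0.961  0.275 -0.   ]
 [ 0.275  0.961 -0.001]
 [-0.    -0.001 -1.   ]]
[[429.86152691   0.         319.73595794]
 [  0.         429.86152691 239.10870598]
 [  0.           0.           1.        ]] [[ 2.76000e-01  9.61000e-01 -1.00000e-03 -5.25315e+02]
 [ 9.23000e-01 -2.65000e-01  2.79000e-01 -3.50540e+01]
 [ 2.68000e-01 -7.80000e-02 -9.60000e-01  3.80237e+02]
 [ 0.00000e+00  0.00000e+00  0.00000e+00  1.00000e+00]]
```

Request:
move_arm --plan '[[[-0.5235,-0.3375,0],-0.562],[[-0.5235,-0.3375,0],-0.562],[[-0.5235,-0.3375,0],-0.562],[[-0.5235,-0.3375,0],-0.562],[[-0.5235,-0.3375,0],-0.562],[[-0.5235,-0.3375,0],-0.562],[[-0.5235,-0.3375,0],-0.562],[[-0.5235,-0.3375,0],-0.562],[[-0.5235,-0.3375,0],-0.562],[[-0.5235,-0.3375,0],-0.562],[[-0.5235,-0.3375,0],-0.562],[[-0.5235,-0.3375,0],-0.562],[[-0.5235,-0.3375,0],-0.562],[[-0.5235,-0.3375,0],-0.562],[[-0.5235,-0.3375,0],-0.562],[[-0.5235,-0.3375,0],-0.562],[[-0.5235,-0.3375,0],-0.562]]'

```text
clock: 1.85
tool_pos: [554.2, 37.1, 231.5]
eef_rot: [0.446, -3.11, -0.0]
contact_force: [0.4, -0.3, -0.4]
grip_width: 1.001
grip_force: 0.0
```

```bash
python3 - <<'E'
from h import *
s=ctrl.get_state(); print(s['tool_pos'],s['qpos'],s['dq'].round(3)); snap('wrist','wA')
E
```

```text
[554.1650293   37.12394716 231.4851288 ] [ 6.68680783e-02  2.90730958e-01  5.96813556e-02  1.33990243e+00
  4.11974898e-05 -2.17738404e-01] [ 0.003 -0.003  0.003 -0.003 -0.002 -0.001]
```

Request:
move_arm --plan '[[[0,-0.1,0],0],[[0,-0.1,0],0],[[0,-0.1,0],0],[[0,-0.1,0],0],[[0,-0.1,0],0]]'

```text
clock: 2.4
tool_pos: [582.4, -58.8, 231.5]
eef_rot: [0.445, -3.11, -0.0]
contact_force: [0.0, -1.2, 0.2]
grip_width: 1.001
grip_force: 0.0
```

```bash
python3 - <<'E'
from h import *
s=ctrl.get_state(); print(s['tool_pos'],s['dq'].round(3)); snap('wrist','wB')
A=cv2.imread('pics/wA.png');B=cv2.imread('pics/wB.png')
cv2.imwrite('pics/AB.png',cv2.resize(np.hstack([A,B]),None,fx=.6,fy=.6)) 
print(ctrl.get_state()['eef_rot'])
E
```

```text
[582.43451369 -58.78826285 231.4908314 ] [ 0.012 -0.002 -0.002 -0.001 -0.001 -0.002]
[ 4.45767715e-01 -3.10979212e+00 -2.81370755e-04]
```

View pics/AB.png

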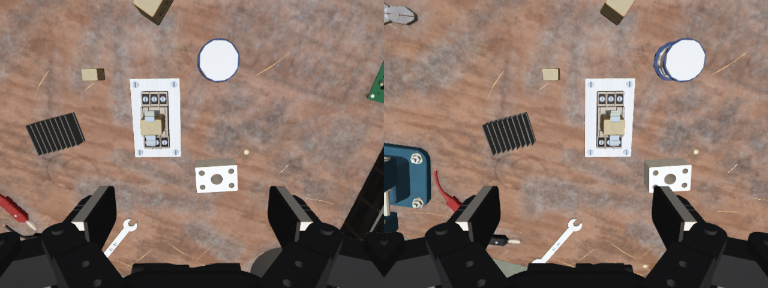

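The views show the socket at wA ≈ (257,200), wB ≈ (375,198), relay tan top in it; image up is towards the robot. Close crop to check.

```bash
python3 - <<'E'
from h import *
A=cv2.imread('pics/wA.png')[120:270,210:310];B=cv2.imread('pics/wB.png')[120:270,325:425]
cv2.imwrite('pics/c1.png',cv2.resize(np.hstack([A,B]),None,fx=4,fy=4,interpolation=cv2.INTER_CUBIC)) 
E
```

```text
(no output)
```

View pics/c1.png

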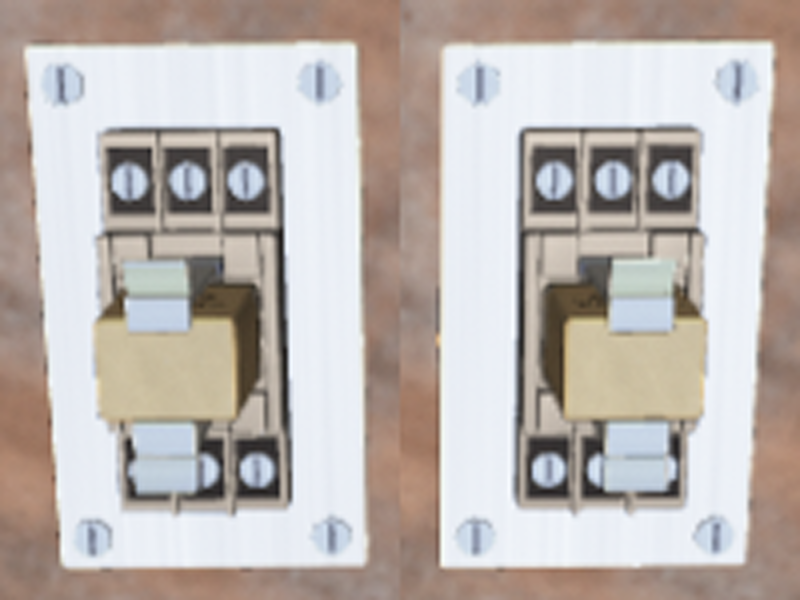

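The close crop shows the tan relay (top face A ≈ (97..238, 320..420)/4) between the two steel clips, on the white plate: the right choice.

```bash
python3 - <<'E'
from h import *
a=lambda x,y:('wA',((x+.5)/4-.5+210,(y+.5)/4-.5+120))
b=lambda x,y:('wB',((x-400+.5)/4-.5+325,(y+.5)/4-.5+120))
def grp(n,LA,LB,ord):
    P=[];
    for p,q in zip(LA,LB):
        x,e=tri([a(*p),b(*q)]); P.append(x); print(n,x.round(1),round(e[0],1))
    P=np.array(P); print(' centre',P.mean(0).round(1)); d=(P[0]+P[1]-P[2]-P[3])/2; print('  x-dir',np.linalg.norm(d),np.degrees(np.arctan2(-d[1],-d[0]))); e=(P[0]+P[3]-P[1]-P[2])/2; print('  y',np.linalg.norm(e),np.degrees(np.arctan2(e[1],e[0])))
grp('plate',[(27,45),(357,43),(365,566),(62,568)],[(441,45),(774,43),(746,566),(441,568)],0)
grp('relay',[(97,320),(240,320),(235,420),(98,418)],[(566,320),(707,320),(704,420),(566,420)],0)
grp('clips(near outer/inner..)',[(124,297),(188,297),(198,422),(133,422)],[(610,297),(674,297),(668,422),(606,422)],0)
for n,f in(('wA',a),('wB',b)):
    L=[(27,45),(357,43),(365,566),(62,568)] if n=='wA' else [(441,45),(774,43),(746,566),(441,568)]
    Q=np.array([onz(*f(*p),4) for p in L]); d=Q[2]+Q[3]-Q[0]-Q[1];print(n,Q.mean(0),np.linalg.norm(d)/2,np.degrees(np.arctan2(d[1],d[0])))
    L=[(97,320),(240,320),(235,420),(98,418)] if n=='wA' else [(566,320),(707,320),(704,420),(566,420)]
    Q=np.array([onz(*f(*p),57) for p in L]); d=Q[2]+Q[3]-Q[0]-Q[1];print(n,Q.mean(0),np.linalg.norm(d)/2,np.degrees(np.arctan2(d[1],d[0])))
E
```

```text
plate [522.9 -61.4   1.5] 0.2
plate [503.    5.4   3.7] 0.2
plate [613.2  37.9   6.2] 0.2
plate [633.5 -28.2   4.7] 0.1
 centre [568.1 -11.6   4. ]
  x-dir 115.22690412378385 16.582291725900117
  y 69.40684237682721 -73.1497394221433
relay [563.3 -26.5  54.7] 0.2
relay [556.   -0.6  53.5] 0.2
relay [573.4   3.7  59.9] 0.2
relay [580.6 -21.3  59.3] 0.3
 centre [568.3 -11.2  56.9]
  x-dir 18.850874770803717 15.060820531025367
  y 26.44421489755807 -74.0600181466835
clips(near outer/inner..) [555.6 -21.4  63.5] 0.2
clips(near outer/inner..) [552.3 -10.2  63.5] 0.2
clips(near outer/inner..) [575.5  -2.9  60.6] 0.2
clips(near outer/inner..) [578.4 -14.5  62.4] 0.2
 centre [565.5 -12.3  62.5]
  x-dir 24.19392147565712 17.14226323366998
  y 11.860049017579751 -74.86572053441753
wA [568.17593913 -11.47093201   4.        ] 115.75001503005343 16.36649645091821
wA [568.14828102 -11.20611612  57.        ] 19.186358476882628 12.591010847213473
wB [568.48879125 -11.36819647   4.        ] 115.7627505992874 16.752726297811265
wB [568.56617969 -11.1263064   57.        ] 19.352462552250895 17.755763214310722
```

Request:
move_arm --plan '[[[0,0.0497,0],-0.004],[[0,0.0497,0.05],-0.004],[[0,0.0497,0.1],-0.004],[[0,0.0497,0.13],-0.004],[[0,0.0497,0.13],-0.004],[[0,0.0497,0.13],-0.004],[[0,0.0497,0.13],-0.004]]' --hand 0.055

```text
clock: 3.15
tool_pos: [570.3, -11.7, 103.6]
eef_rot: [-0.45, 3.106, -0.001]
contact_force: [0.1, 0.7, 0.6]
grip_width: 0.646
grip_force: 0.0
```

```bash
python3 - <<'E'
from h import *
from scipy.spatial.transform import Rotation as R
s=ctrl.get_state(); M=R.from_rotvec(s['eef_rot']).as_matrix(); print(s['tool_pos'],M.round(4),s['contact_force'],s['grip_width'])
print(M.T@(np.array([568.3,-11.2,30])-s['tool_pos']))
E
```

```text
[570.2923567  -11.72421271 103.56908936] [[-9.588e-01 -2.839e-01  3.300e-03]
 [-2.839e-01  9.588e-01 -2.000e-04]
 [-3.100e-03 -1.100e-03 -1.000e+00]] [0.09061557 0.65666658 0.56074327] 0.6456116840063061
[ 1.98961129  1.14765469 73.56207943]
```

Request:
move_arm --plan '[[[0.002,0.0011,0],0],[[0.002,0.0011,0.02],0],[[0.002,0.0011,0.04],0],[[0.002,0.0011,0.055],0],[[0.002,0.0011,0.055],0],[[0.002,0.0011,0.055],0]]'

```text
clock: 3.75
tool_pos: [567.2, -11.7, 47.4]
eef_rot: [-0.449, 3.108, -0.0]
contact_force: [0.7, 0.1, 0.3]
grip_width: 0.645
grip_force: 0.0
```

```bash
cat > st.py <<'E'
from h import *
from scipy.spatial.transform import Rotation as R
s=ctrl.get_state(); M=R.from_rotvec(s['eef_rot']).as_matrix(); print(s['clock'],s['tool_pos'].round(2),M[2].round(4),'Ftool',(M.T@s['contact_force']).round(1),(M.T@s['moment']).round(2),s['grip_width'],s['grip_force'])
print((M.T@(np.array([568.3,-11.2,30])-s['tool_pos'])).round(2))
E
python3 st.py
```

```text
3.75 [567.17 -11.72  47.39] [-9.e-04 -4.e-04 -1.e+00] Ftool [-0.7 -0.1 -0.3] [0.01 0.08 0.  ] 0.6447500315663234 0.0
[-1.22  0.18 17.39]
```

Request:
move_arm --plan '[[[-0.001,0,0.008],0],[[-0.001,0,0.017],0],[[-0.001,0,0.017],0],[[-0.001,0,0.017],0]]'

```text
clock: 4.15
tool_pos: [567.4, -11.4, 29.1]
eef_rot: [0.45, -3.109, 0.0]
contact_force: [-0.5, 0.5, -0.1]
grip_width: 0.645
grip_force: 0.0
```

Request:
move_arm --plan '[[[0,0,0],0],[[0,0,0],0],[[0,0,0],0],[[0,0,0],0],[[0,0,0],0],[[0,0,0],0]]' --hand 0.027

```text
clock: 4.75
tool_pos: [568.1, -11.7, 29.7]
eef_rot: [-0.449, 3.108, -0.001]
contact_force: [0.6, -3.5, 4.4]
grip_width: 0.325
grip_force: 41.2
```

```bash
python3 st.py; python3 -c "
from h import *
cv2.imwrite('pics/g1.png',np.vstack([snap('wrist','wC')[240:,:,::-1],cv2.resize(snap('scene','s1')[200:300,270:400,::-1],(640,492),interpolation=2)[100:400]]))"
```

```text
4.75 [568.09 -11.69  29.72] [-7.e-04 -9.e-04 -1.e+00] Ftool [ 0.4 -3.5 -4.4] [ 0.88  0.17 -0.02] 0.3253029272681267 41.16406738758087
[-0.34  0.41 -0.28]
```

View pics/g1.png

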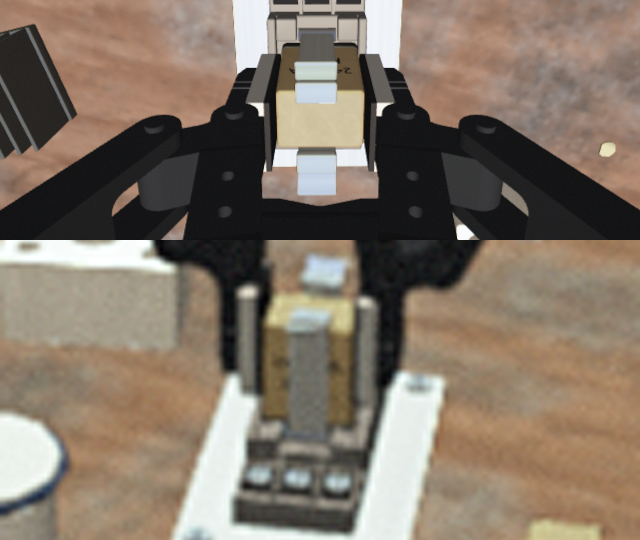

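The fingers hold the relay on both y faces (wrist image, relay at about (320,95), between both clips). Now rock towards the near clip (tool +x) in small steps.

Request:
move_arm --plan '[[[0.001,0,0],0],[[0.002,0,-0.0005],0],[[0.003,0,-0.001],0],[[0.003,0,-0.001],0]]'

```text
clock: 5.25
tool_pos: [566.1, -12.3, 30.3]
eef_rot: [-0.449, 3.107, -0.001]
contact_force: [6.0, -2.4, -2.5]
grip_width: 0.326
grip_force: 40.8
```

```bash
python3 st.py
```

```text
5.25 [566.13 -12.26  30.3 ] [-2.3e-03 -7.0e-04 -1.0e+00] Ftool [-5.1 -4.1  2.5] [ 1.02 -1.13 -0.05] 0.32628920073588763 40.81264078617096
[-2.38  0.4   0.31]
```

Request:
move_arm --plan '[[[0.001,0,-0.0003],0],[[0.002,0,-0.0006],0],[[0.003,0,-0.0009],0],[[0.003,0,-0.0009],0]]'

```text
clock: 5.65
tool_pos: [565.9, -12.3, 31.6]
eef_rot: [-0.45, 3.102, 0.001]
contact_force: [15.1, 1.3, -8.6]
grip_width: 0.325
grip_force: 40.5
```

```bash
python3 st.py;  python3 -c "
from h import *
cv2.imwrite('pics/g2.png',cv2.resize(np.hstack([snap('wrist','wD')[260:450,220:420,::-1],snap('scene','s2')[195:290,280:380,::-1].repeat(2,0).repeat(2,1)]),None,fx=2,fy=2,interpolation=2))"
```

```text
5.65 [565.93 -12.31  31.63] [-7.1e-03 -5.0e-04 -1.0e+00] Ftool [-14.8  -3.    8.7] [ 0.74 -3.06  0.02] 0.32529257512564336 40.54173409938812
[-2.58  0.4   1.65]
```

View pics/g2.png

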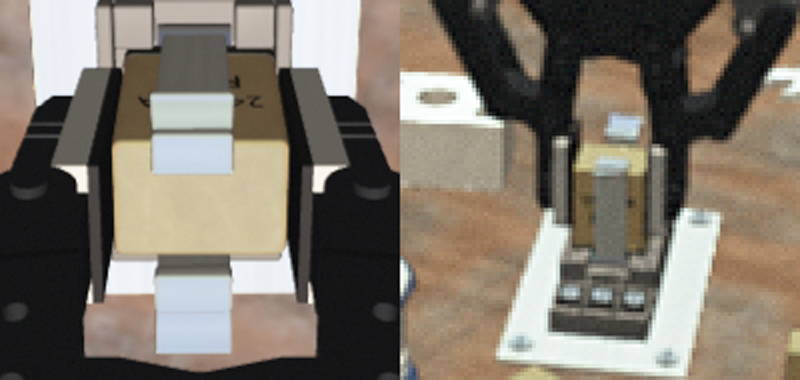

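Request:
move_arm --plan '[[[0.002,0,0.0008],0],[[0.004,0,0.001],0],[[0.006,0,0.001],0],[[0.006,0,0.001],0]]'

```text
clock: 6.15
tool_pos: [562.8, -13.3, 32.2]
eef_rot: [-0.45, 3.096, 0.002]
contact_force: [18.6, 5.0, -0.8]
grip_width: 0.326
grip_force: 40.7
```

```bash
python3 st.py
```

```text
6.15 [562.84 -13.31  32.18] [-1.270e-02 -8.000e-04 -9.999e-01] Ftool [-19.3  -0.5   1.1] [ 0.22 -4.04  0.  ] 0.3257070811475313 40.74143707752228
[-5.81  0.47  2.25]
```

```bash
cat > m.py <<'E'
import sys
from h import *
from scipy.spatial.transform import Rotation as R
def proj(f,p):
    d=np.load(f'pics/{f}.npz'); q=d['K']@(d['T']@np.array([*p,1]))[:3]; return q[:2]/q[2]
yaw=np.radians(16.5); ex=np.array([np.cos(yaw),np.sin(yaw),0]); ey=np.array([-ex[1],ex[0],0]); c=np.array([568.2,-11.4,0])
def prof(f,yo):
    "vertical plane y=yo: list strong edges along it as socket x, at z 57 (relay) / 61 (clip)"
    im=cv2.GaussianBlur(cv2.imread(f'pics/{f}.png'),(3,3),0).astype(float)
    xs=np.arange(-32,32,.25); P=[]
    for x in xs: P.append(proj(f,c+ex*x+ey*yo+np.array([0,0,60])))
    P=np.array(P,np.float32); v=cv2.remap(im.astype(np.float32),P[None,:,0],P[None,:,1],1)[0]
    g=np.abs(np.gradient(v,axis=0)).sum(1); 
    e=[i for i in range(2,len(g)-2) if g[i]==g[i-2:i+3].max() and g[i]>9]
    return [(float(xs[i]),int(g[i])) for i in e]
if __name__=='__main__':
    if len(sys.argv)>2: snap('wrist',sys.argv[1])
    for y in(-9,0,9): print(y,prof(sys.argv[1],y))
E
python3 m.py wC; echo; python3 m.py wD; echo; python3 m.py wE 1
```

```text
-9 [(-26.75, 13), (-25.5, 119), (-24.5, 37), (-10.75, 70), (8.0, 16), (9.0, 64), (15.25, 81), (27.75, 78)]
0 [(-30.25, 85), (-28.5, 16), (-20.0, 93), (-14.5, 76), (-13.25, 79), (-6.75, 23), (8.25, 63), (11.0, 72), (25.75, 44), (30.0, 74)]
9 [(-26.0, 114), (-24.75, 46), (-18.25, 34), (-17.25, 19), (-16.0, 24), (-11.0, 67), (7.75, 15), (9.0, 58), (15.25, 73), (28.25, 83)]

-9 [(-27.0, 125), (-26.0, 32), (-12.25, 72), (7.0, 14), (8.5, 55), (14.5, 71), (27.25, 77)]
0 [(-31.0, 99), (-30.0, 20), (-29.25, 14), (-20.0, 90), (-14.5, 72), (-13.25, 78), (-6.75, 23), (7.25, 62), (11.0, 67), (26.0, 47), (29.5, 73)]
9 [(-27.0, 114), (-19.75, 24), (-17.75, 25), (-12.25, 71), (7.0, 15), (8.5, 61), (14.5, 77), (27.75, 82)]

-9 [(-28.0, 122), (-14.75, 77), (5.25, 37), (6.25, 21), (7.5, 55), (13.25, 71), (24.5, 78)]
0 [(-30.25, 21), (-23.0, 97), (-17.0, 86), (-16.0, 81), (-9.25, 21), (5.75, 62), (11.25, 69), (26.5, 106)]
9 [(-28.0, 120), (-21.5, 30), (-19.5, 20), (-14.75, 75), (5.25, 47), (6.25, 29), (7.25, 59), (13.25, 73), (25.0, 84)]
```

Relay top moved about 3.8 mm and the near clip about 0.065 rad outwards. Push further while pressing down.

Request:
move_arm --plan '[[[0.002,0,0.001],0],[[0.004,0,0.002],0],[[0.006,0,0.002],0],[[0.006,0,0.002],0],[[0.006,0,0.002],0]]'

```text
clock: 6.7
tool_pos: [558.9, -14.7, 31.6]
eef_rot: [-0.45, 3.093, 0.002]
contact_force: [20.0, 7.3, 9.5]
grip_width: 0.33
grip_force: 41.3
```

```bash
python3 st.py; python3 m.py wF 1
```

```text
6.7 [558.89 -14.66  31.57] [-0.0164 -0.0011 -0.9999] Ftool [-21.4   1.3  -9.1] [-0.14 -4.38 -0.02] 0.3298175527982013 41.25617444515228
[-9.98  0.64  1.73]
-9 [(-29.25, 100), (-17.75, 81), (3.5, 116), (4.5, 93), (6.0, 55), (11.5, 72), (20.0, 76)]
0 [(-26.5, 99), (-20.0, 85), (-19.25, 85), (-12.25, 23), (3.5, 69), (11.5, 63), (22.0, 142)]
9 [(-29.5, 107), (-23.75, 24), (-22.0, 15), (-17.75, 77), (3.5, 116), (4.5, 96), (6.0, 53), (11.5, 73), (20.25, 83)]
```

Near clip is out about 0.15 rad. Hold a moment pressed down, then come back to the centre.

Request:
move_arm --plan '[[[0.001,0,0.001],0],[[0.001,0,0.001],0],[[-0.003,0,0.001],0],[[-0.007,0,0.001],0],[[-0.011,0,0.0005],0],[[-0.015,0,0],0],[[-0.018,0,0],0],[[-0.018,0,0],0]]'

```text
clock: 7.55
tool_pos: [565.5, -12.4, 28.7]
eef_rot: [0.448, -3.106, 0.003]
contact_force: [-8.0, -8.6, 16.7]
grip_width: 0.327
grip_force: 44.1
```

```bash
python3 st.py; python3 m.py wG 1
```

```text
7.55 [565.54 -12.41  28.68] [ 0.004  -0.0013 -1.    ] Ftool [ 10.2  -6.  -16.6] [ 1.16  2.38 -0.01] 0.3271785769488351 44.07940149307251
[-2.98  0.38 -1.34]
-9 [(-26.75, 19), (-25.25, 106), (-11.25, 78), (8.5, 45), (14.5, 75), (24.25, 77)]
0 [(-30.75, 94), (-29.25, 24), (-26.75, 108), (-20.25, 86), (-19.5, 86), (-12.5, 110), (-11.25, 71), (8.5, 70), (11.0, 67), (26.25, 125)]
9 [(-27.5, 13), (-25.5, 133), (-24.5, 50), (-18.25, 31), (-17.5, 16), (-16.25, 18), (-11.25, 72), (8.25, 47), (14.25, 78), (24.75, 82)]
```

Request:
move_arm --plan '[[[-0.003,0,-0.0005],0],[[-0.006,0,-0.001],0],[[-0.008,0,-0.0015],0],[[-0.01,0,-0.0015],0],[[-0.01,0,-0.0015],0]]'

```text
clock: 8.1
tool_pos: [568.6, -11.5, 28.3]
eef_rot: [0.444, -3.094, 0.006]
contact_force: [-25.7, -17.5, 18.9]
grip_width: 0.324
grip_force: 45.8
```

```bash
python3 st.py; python3 m.py wH 1
```

```text
8.1 [568.59 -11.47  28.31] [ 0.0164 -0.0013 -0.9999] Ftool [ 29.9  -9.6 -18.4] [ 1.99  6.15 -0.05] 0.3243162492308942 45.83188533782959
[ 0.22  0.34 -1.69]
-9 [(-26.25, 12), (-25.5, 17), (-23.75, 116), (-8.5, 68), (10.5, 47), (16.25, 80), (27.25, 78)]
0 [(-29.5, 88), (-28.25, 26), (-26.75, 112), (-20.5, 72), (-19.5, 85), (-12.5, 112), (-8.5, 68), (9.5, 72), (11.5, 68), (18.5, 9), (26.25, 42), (29.25, 88)]
9 [(-26.25, 16), (-25.5, 22), (-24.0, 130), (-23.0, 50), (-16.0, 35), (-14.0, 32), (-8.5, 69), (10.25, 42), (16.0, 78), (27.75, 84)]
```

Request:
move_arm --plan '[[[-0.002,0,-0.0007],0],[[-0.004,0,-0.0014],0],[[-0.006,0,-0.002],0],[[-0.006,0,-0.002],0]]'

```text
clock: 8.55
tool_pos: [574.4, -9.6, 28.9]
eef_rot: [0.444, -3.093, 0.005]
contact_force: [-20.6, -15.9, 4.1]
grip_width: 0.325
grip_force: 45.2
```

```bash
python3 st.py; python3 m.py wI 1
```

```text
8.55 [574.37  -9.64  28.94] [ 1.700e-02 -7.000e-04 -9.999e-01] Ftool [24.3 -9.4 -3.6] [ 2.17  5.07 -0.02] 0.32544154947440734 45.20333468914032
[ 6.28  0.21 -0.96]
-9 [(-30.5, 97), (-24.0, 21), (-21.5, 113), (-20.25, 53), (-3.5, 57), (14.25, 49), (18.25, 75)]
0 [(-31.5, 94), (-28.0, 105), (-27.0, 106), (-20.5, 76), (-19.75, 80), (-12.75, 106), (-3.5, 51), (13.75, 63), (15.75, 56), (29.5, 45)]
9 [(-30.75, 103), (-24.75, 13), (-24.0, 18), (-21.75, 131), (-20.5, 57), (-12.25, 37), (-10.0, 41), (-3.5, 54), (14.0, 44), (18.25, 78)]
```

Far clip is out about 0.11 rad; push a little more with a gentle down push.

Request:
move_arm --plan '[[[-0.0015,0,0.0005],0],[[-0.003,0,0.001],0],[[-0.003,0,0.0015],0],[[-0.003,0,0.0015],0]]'

```text
clock: 9.0
tool_pos: [577.7, -8.7, 28.5]
eef_rot: [0.445, -3.095, 0.005]
contact_force: [-22.5, -16.2, 13.7]
grip_width: 0.328
grip_force: 46.1
```

```bash
python3 st.py; python3 m.py wJ 1; python3 -c "
from h import *
cv2.imwrite('pics/g3.png',cv2.resize(np.hstack([cv2.imread('pics/wJ.png')[260:450,220:420],snap('scene','s3')[195:290,280:380,::-1].repeat(2,0).repeat(2,1)]),None,fx=2,fy=2,interpolation=2))"
```

```text
9.0 [577.73  -8.68  28.52] [ 1.540e-02 -9.000e-04 -9.999e-01] Ftool [ 26.3  -9.2 -13.3] [ 1.84  5.46 -0.1 ] 0.3284495055472025 46.093811988830566
[ 9.78  0.23 -1.33]
-9 [(-31.5, 114), (-29.75, 100), (-24.0, 18), (-23.25, 25), (-20.5, 123), (-19.0, 56), (-1.0, 46), (16.0, 54), (19.25, 81)]
0 [(-31.5, 110), (-30.5, 89), (-26.75, 48), (-20.5, 68), (-19.75, 81), (-13.0, 88), (-1.0, 47), (15.75, 61), (18.25, 51), (31.25, 48)]
9 [(-31.5, 116), (-30.0, 107), (-24.0, 15), (-23.25, 22), (-20.75, 132), (-19.25, 61), (-10.5, 45), (-8.0, 47), (-1.0, 49), (16.0, 48), (19.25, 85)]
```

View pics/g3.png

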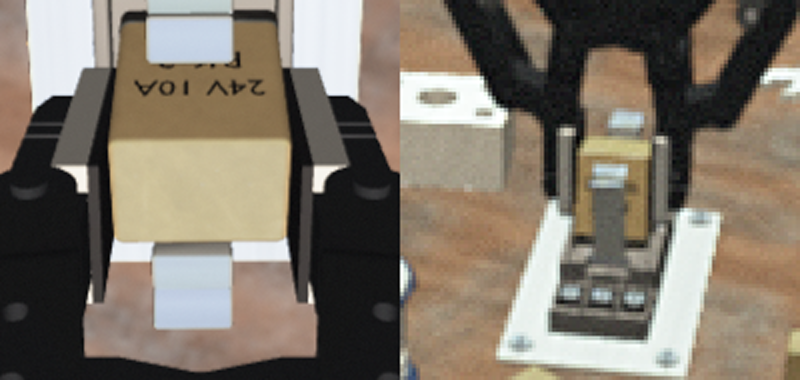

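Wrist view: relay leans to the far side (top face rows 140–240), far clip pushed out, near clip standing well clear. Back upright.

Request:
move_arm --plan '[[[0.003,0,0],0],[[0.007,0,0],0],[[0.011,0,0],0],[[0.014,0,-0.0003],0],[[0.016,0,-0.0005],0],[[0.016,0,-0.001],0],[[0.016,0,-0.001],0]]'

```text
clock: 9.8
tool_pos: [572.8, -10.1, 31.5]
eef_rot: [-0.45, 3.105, 0.001]
contact_force: [8.1, -0.9, -2.4]
grip_width: 0.322
grip_force: 43.8
```

```bash
python3 st.py; python3 m.py wL 1
```

```text
9.8 [572.81 -10.05  31.45] [-4.1e-03 -2.0e-04 -1.0e+00] Ftool [-7.5 -3.2  2.4] [ 0.65 -1.78 -0.05] 0.3220287022894251 43.7555855512619
[4.66 0.18 1.43]
-9 [(-25.25, 119), (-23.75, 60), (-5.25, 51), (12.5, 46), (17.0, 74)]
0 [(-29.0, 96), (-26.75, 111), (-20.5, 76), (-19.5, 84), (-12.75, 92), (-5.25, 48), (12.25, 41), (16.0, 17), (17.0, 21), (18.5, 48), (24.0, 9), (24.75, 10), (31.25, 58)]
9 [(-25.5, 137), (-24.0, 62), (-15.0, 32), (-13.75, 23), (-12.75, 45), (-5.25, 49), (12.25, 43), (17.0, 78)]
```

Request:
move_arm --plan '[[[0.003,0,0.001],0],[[0.006,0,0.002],0],[[0.007,0,0.002],0],[[0.007,0,0.002],0],[[0.007,0,0.002],0]]'

```text
clock: 10.35
tool_pos: [570.8, -10.8, 31.8]
eef_rot: [-0.45, 3.096, 0.002]
contact_force: [17.9, 5.6, 5.5]
grip_width: 0.328
grip_force: 45.5
```

```bash
python3 st.py; python3 m.py wM 1
```

```text
10.35 [570.85 -10.82  31.82] [-1.360e-02 -6.000e-04 -9.999e-01] Ftool [-18.8   0.3  -5.3] [-0.11 -3.87  0.01] 0.3276150398790306 45.45641541481018
[2.58 0.36 1.79]
-9 [(-26.25, 119), (-25.0, 56), (-7.25, 57), (11.25, 49), (15.75, 73)]
0 [(-30.0, 97), (-28.5, 22), (-26.75, 110), (-20.5, 75), (-19.5, 86), (-12.5, 85), (-7.25, 54), (11.0, 42), (15.75, 19), (17.0, 19), (18.5, 49), (24.75, 10), (31.25, 50)]
9 [(-26.5, 128), (-25.0, 58), (-16.5, 31), (-15.25, 18), (-14.25, 43), (-7.25, 55), (11.25, 46), (15.75, 77)]
```

Request:
move_arm --plan '[[[0.002,0,0.0005],0],[[0.004,0,0.001],0],[[0.006,0,0.001],0],[[0.006,0,0.001],0]]'

```text
clock: 10.8
tool_pos: [566.6, -12.4, 31.8]
eef_rot: [-0.449, 3.092, 0.002]
contact_force: [19.3, 6.8, 10.0]
grip_width: 0.329
grip_force: 47.9
```

```bash
python3 st.py; python3 m.py wN 1
```

```text
10.8 [566.56 -12.41  31.78] [-0.0167 -0.0013 -0.9999] Ftool [-20.5   1.   -9.6] [-0.1  -4.35 -0.02] 0.32926936776910215 47.935853004455566
[-1.98  0.67  1.82]
-9 [(-27.75, 120), (-26.5, 53), (-11.0, 67), (8.75, 42), (14.25, 71), (28.25, 82)]
0 [(-31.25, 95), (-29.75, 25), (-26.75, 107), (-20.25, 78), (-19.5, 85), (-12.5, 99), (-11.0, 64), (8.75, 38), (16.0, 16), (17.0, 18), (18.75, 46), (30.25, 135)]
9 [(-27.75, 124), (-26.5, 49), (-19.0, 34), (-16.75, 26), (-11.0, 65), (9.0, 39), (14.0, 76), (28.5, 85)]
```

Request:
move_arm --plan '[[[-0.002,0,-0.001],0],[[-0.005,0,-0.002],0],[[-0.005,0,-0.002],0]]'

```text
clock: 11.15
tool_pos: [566.9, -12.0, 31.7]
eef_rot: [-0.45, 3.102, 0.0]
contact_force: [10.3, 1.2, 6.2]
grip_width: 0.327
grip_force: 47.1
```

```bash
python3 st.py; python3 m.py wO 1
```

```text
11.15 [566.9  -11.98  31.72] [-7.4e-03 -8.0e-04 -1.0e+00] Ftool [-10.2  -1.7  -6.2] [ 0.46 -2.08  0.02] 0.32711335803981134 47.12596893310547
[-1.56  0.35  1.73]
-9 [(-27.0, 121), (-25.75, 51), (-10.25, 68), (9.5, 42), (15.0, 69), (28.25, 77)]
0 [(-30.75, 88), (-29.25, 22), (-26.75, 108), (-20.25, 85), (-19.5, 82), (-12.5, 114), (-10.25, 64), (9.25, 41), (15.75, 14), (18.5, 48), (30.5, 142)]
9 [(-27.0, 127), (-26.0, 50), (-18.5, 27), (-16.5, 32), (-10.25, 67), (9.5, 40), (14.75, 76), (29.0, 85)]
```

Request:
move_arm --plan '[[[-0.002,0,-0.003],0],[[-0.004,0,-0.006],0],[[-0.004,0,-0.012],0],[[-0.004,0,-0.02],0],[[-0.004,0,-0.03],0],[[-0.004,0,-0.04],0],[[-0.004,0,-0.05],0],[[-0.004,0,-0.06],0],[[-0.004,0,-0.07],0],[[-0.004,0,-0.075],0],[[-0.004,0,-0.075],0],[[-0.004,0,-0.075],0],[[-0.004,0,-0.075],0],[[-0.004,0,-0.075],0]]'

```text
clock: 12.6
tool_pos: [566.4, -11.7, 104.7]
eef_rot: [0.449, -3.108, -0.0]
contact_force: [-0.3, -0.6, -0.7]
grip_width: 0.327
grip_force: 46.5
```

```bash
python3 st.py;  python3 -c "
from h import *
cv2.imwrite('pics/g4.png',np.hstack([snap('wrist','wP')[180:480,160:480,::-1],cv2.resize(snap('scene','s4')[170:290,270:398,::-1],(320,300),interpolation=2)]))"
```

```text
12.6 [566.39 -11.67 104.74] [ 9.e-04  2.e-04 -1.e+00] Ftool [ 0.5 -0.5  0.7] [ 0.02 -0.01 -0.01] 0.32712134358483536 46.46268904209137
[-2.03 -0.11 74.73]
```

View pics/g4.png

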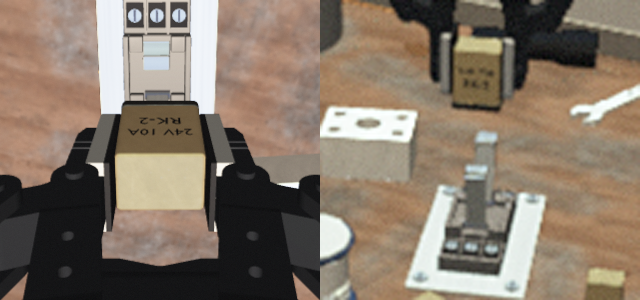

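The relay is out, held over the socket between the two splayed clips; both bystanders nearby look unmoved. Check its tilt from its edges (bottom near ≈ row 282, top near ≈ 333, top far ≈ 388 in wP).

```bash
python3 - <<'E'
from m import *
from scipy.optimize import least_squares
for f in('wP',):
    im=cv2.GaussianBlur(cv2.imread(f'pics/{f}.png'),(3,3),0).astype(float)
    for u in (290,321,350):
        g=np.abs(np.gradient(im[:,u],axis=0)).sum(1)
        e=[i for i in range(262,410) if g[i]==g[i-2:i+3].max() and g[i]>12]; print(u,[(i,int(g[i])) for i in e])
def fit(f,rows,u=321):
    def res(p):
        x,z,t=p; a=np.array([np.cos(t),-np.sin(t)]); b=np.array([np.sin(t),np.cos(t)])
        pts=[-11*a, -11*a+37*b, 11*a+37*b]
        return [proj(f,c+ex*(x+q[0])+np.array([0,0,z+q[1]]))[1]-r for q,r in zip(pts,rows)]
    s=least_squares(res,[0,95,0]); return s.x.round(3),s.cost
for rows in ((281,333,388),(283,333,388),(279,333,388),(281,335,389)): print(rows,fit('wP',rows))
E
```

```text
290 [(272, 75), (275, 68), (280, 142), (284, 71), (309, 48), (313, 41), (333, 86), (389, 55), (393, 17)]
321 [(270, 95), (280, 113), (284, 70), (298, 43), (303, 44), (333, 86), (389, 41)]
350 [(272, 17), (280, 192), (284, 67), (308, 37), (315, 30), (333, 87), (389, 60)]
(281, 333, 388) (array([ 2.442, 85.692,  0.089]), np.float64(2.164886759416127e-25))
(283, 333, 388) (array([4.0710e+00, 8.4024e+01, 7.2000e-02]), np.float64(2.81112161297318e-25))
(279, 333, 388) (array([ 0.833, 87.364,  0.106]), np.float64(4.313617647493328e-25))
(281, 335, 389) (array([ 2.33 , 85.703,  0.109]), np.float64(3.974344349375875e-25))
```

The relay is about 90 mm above the socket's origin, tilted by no more than about 0.1 rad, centred within a few mm and still. Handing in.

```bash
python3 -c "
from workcell import ctrl
s=ctrl.get_state();print(s['dq'].round(3),s['grip_force']);print(ctrl.job_done())"
```

```text
[ 0.001 -0.003  0.002  0.    -0.001  0.002] 46.461841464042664
the job is handed in; nothing more can be done
None
```

I rocked the relay towards both clips until the camera showed each pushed out by about 0.14–0.17 rad. I then lifted it and handed it in held still over the socket, its underside about 86–90 mm above the socket's origin and its tilt about 0.1 rad. The hand-in gave no verdict, and that each pivot edge stayed down on the seat is inferred from a steady downward push, not measured.

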